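Screw a hose elbow into the port of a water filter

ROBOT

A 6-joint arm with a two-finger parallel gripper is mounted at the origin on a cart in front of the work surface, level with it; the furniture and walls round the work are solid. World frame = base frame: x ahead of the robot, y to its left, z up, the work surface at z = 0. Lengths are in m, angles in degrees, forces in N, time in s.
With the tool pointing down it reaches from about 0.375 to 0.9 m from the base axis. Payload 3.1 kg.
Tool frame: the origin (TCP) lies at the centre of the arm's flange, where the gripper is bolted on; the fingertips stand 182 mm ahead of it and the grasp point (between the pads) lies 164 mm ahead of it; x points along the fingers, z is the direction in which the jaws open and shut, and the axes are right-handed (so a half turn about x gives the same grasp; the last joint's range is limited). The gripper opens to 87 mm and grips with 3 to 60 N. Pads are 19 mm wide; open, the fingers measure 117 mm over their backs; the gripper's body (75 mm by 190 mm) begins 51 mm behind the grasp point.
Start: joints at [-75.373, 30.224, 82.088, -0, 67.689, -10.227], TCP at [0.263, -0.567, 0.405] pointing down, gripper open.
Joint ranges: [-176.69, 176.69], [-43.24, 126.21], [12.49, 139.97], [-82, 262], [0, 151.66], [-163.58, 163.58]. Speed limits (degrees/s): [159.86, 159.86, 180, 180, 180, 180].

INTERFACE

Orientations are given as a 3x3 rotation matrix whose columns are the frame's x, y, z axes.
In Python, from rig import bot gives the robot as it stands.
- The arm moves only by the shell command python3 -m crank 'ROWS' [OPENING]. ROWS is JSON, a list of rows, each an object with "offset": the shift along the tool's x, y, z in m, a list of three; "spin": the turn about the tool's x in rad. A call has 1 to 12 rows; each row shifts and turns the commanded pose from where the row before left it, along the tool's axes as they then stand; what a row does not reach is not made up. A row lasts 1/10 s, in which the tool goes at most 50 mm and 8.59 degrees, less where a joint would pass 70% of its speed; a pose out of reach is approached as far as the arm can. A call is refused whole if a number of a shift passes 0.05 or a number of a turn 0.15, either way. A call with a gripper value outside its range is refused whole. OPENING is the finger opening in m, from 0 to 0.087, set as the call begins (- or left out, the last holds). The fingers move at their own pace and stop on an object; the grip force is fixed at half the most. Time passes only in rows, so rows that do not move let the fingers close. It gives the time, the measured TCP pose, the force and the opening at its end, in the units of the state.
- bot.read_state(): the state, without advancing time (a new reading comes with each control period).
- bot.capture(name): name is "scene" or "top"; returns a dict with "pixels" (400x640x3 uint8, blue, green, red), "depth" (400x640 float32, m along the optical axis (not along the pixel's ray), 0 where there is no reading), "K" (3x3 intrinsics, pixels), "world_to_cam" (4x4, takes a point from world to camera coordinates). Camera axes: x right, y up, looking along -z (the intrinsics and any distortion apply to the point x, -y, -z); pixel columns grow to the right and rows downward; lengths in m; the calibration is good to about 2 mm. A picture is of the moment at which its call begins.
- bot.hand_in(): hands the job in, once; it reports no verdict.
Trained networks look in a picture, given as the dict that the camera call returned (one of the last four; its "shot" number tells which), for a name from the list of things; names that differ only in an ending like _2 or _b are one class to them, and where a whole thing is asked for, a point or a joint stands for the part that bears it (a point fixed in the world has none). Each returns a list of dicts, best first, with "p" (0 to 1); they miss things now and then, are a little off and sometimes report something else, mostly with a low value. They report only what shows in the picture. A call takes as long as a camera call. They do not tell look-alikes from the thing itself.
- bot.regions_of(label, picture): "region" (400x640 bool, what is visible of it) and "extent" ([centre column, centre row, width, height] in pixels, round what is visible of it).
The state is a dict: "time_s": time; "joint_positions": joint angles; "qvel": joint speeds; "tau": joint torques, N m; "position": TCP position; "tcp_rot": TCP orientation; "force": force on the tool from outside, world axes, zero at the start; "moment": the same for the moment, N m; "opening": opening from 0.0 (shut) to 1.0 (fully open).
Only numpy, scipy, OpenCV 4.12 (cv2) and the standard library are available. Lean on these libraries where they do the work, as an engineer would, in place of code of your own. Each camera call takes 0.05 s, during which the arm holds its last target.

TASK

Fit the loose hose elbow to the water filter: stand its spigot in the filter's port, feel for the thread by turning it under light pressure until its pins drop in, and screw it clockwise until it begins to stiffen as the spigot bears on the soft seat; then give it an eighth of a turn more and stop there, so that the seat is squeezed but not crushed and the thread is not forced. Let go of the elbow, and leave the mug, the dip cup and the deli tray where they stand.

Things in the scene. Friction and masses are not known exactly. Their poses are not given: they have to be found in the camera images.
- elbow: Loose metal 90 degree hose elbow, 0.09 to 0.16 kg, standing on its spigot. Origin: middle of the spigot's foot; z up, x along the hose barb. Going up: round spigot 26 mm across to 30 mm, flange 42 mm across to 34 mm, square body 24 x 24 mm to 66 mm, dome to 72 mm. Barb 14 mm thick, along +x at 50 mm height, ends 46 mm from the axis.
- elbow_flats (a point): Point on the elbow's axis, 55 mm above the foot, between the two flats to grip: they face the elbow's +y and -y, are 24 mm apart and run from the flange's top (34 mm above the foot) to 66 mm. Axes as the elbow's.
- elbow_pins (a point): Point on the elbow's axis, 6 mm above the foot, level with two like pins on the spigot, 5 mm thick, along the elbow's +x and -x, ends 18.5 mm from the axis. They fit either way round. The thread holds by friction: the elbow may be let go half screwed and taken again. Axes as the elbow's.
- water_filter: Water filter that cannot move: foot plate 150 x 124 x 10 mm, white canister 86 mm across in a steel clamp band, grey head 97 mm across up to 118 mm, capped stub on the -y side out to 76 mm and 104 mm up, and on top the white port socket, 55 mm across, up to 150 mm. Origin: on the canister's axis, under the foot plate; z up; front (clamp bolt, rib) is -x.
- port_mouth (a point): Centre of the port's mouth, on its axis, level with the rim; axes as the filter's. Bore 40 mm wide, 32 mm deep. In it a grey bush, 29 mm clear inside, with a flat ledge 4 to 7.5 mm below the rim (not known beforehand), two opposite gates in the ledge for the pins, and under it a right-hand two-start thread. With the pins on the ledge the elbow's foot is 7.5 to 11 mm below the rim.
- port_rib (a point): Upright rib on the front of the port socket, at rim height, 27.5 mm from the axis on the -x side. The gates, each 30 degrees wide (5 to spare either side of a pin), lie within 0.6 rad of the line from rib to axis, never exactly known: press lightly and turn to find them (over 40 N harms ledge or thread). Then the elbow drops 8 to 15 mm onto the seat. Axes as the filter's.
- seat: Soft seat in the bore. Origin on the axis 21 mm below the rim; its real top lies up to 1.5 mm above or below. Resting on it the elbow turns freely clockwise (from above) some 15 to 90 degrees till the thread bites; then each 10 degrees draws it 1 mm down and a level hand feels a pull of some N. Seat: 3 N at touch, 3 N per mm. Leaning on it delays the bite. 14 N is ideal, 9.5 to 19 good, 28 crushes.
- mug: White spotted mug, 78 mm across, 93 mm high, a bystander. Origin under its middle.
- dip_cup: Small clear sauce cup, 67 mm across, 35 mm high, a bystander. Origin under its middle.
- deli_tray: Small shallow clear tray, 89 x 118 mm, 27 mm high, a bystander. Origin under its middle.
Mind the look-alikes: they are no part of the job. Leave any yellow look-alike of the elbow alone.

How it is judged:
By the outcome, as a careful person would: the job done as asked, in the order asked, and still so for the second after the job is handed in, with the robot touching nothing.
It also fails if it takes over 72 s, if anything falls off the work surface, if the arm or the gripper's body presses on something with over 40 N, if the wrist force passes 120 N, or if a joint passes its speed limit or range.

## Working session

There is one attempt and no reset: what is moved stays moved. The work goes in short steps, Python scripts to look and compute and a shell command to move; the robot and the scene stay as the last step left them, time stands still between calls to the robot, and variables do not carry over. Pictures are saved under pics/ and viewed, and the job is handed in when it is done.

```bash
ls; mkdir -p pics; python3 - <<'E'
from rig import bot
import cv2,pickle
s=bot.read_state(); print(s)
for n in("scene","top"):
    c=bot.capture(n); cv2.imwrite(f"pics/{n}0.png",c["pixels"]); 
    for l in("elbow","water_filter","mug","dip_cup","deli_tray","port_mouth","port_rib"):
        try:
            for r in bot.regions_of(l,c)[:4]: print(n,l,round(r["p"],2),[round(float(x)) for x in r["extent"]])
        except Exception as e: print(n,l,e)
    pickle.dump(c,open(f"{n}0.pkl","wb"))
E
```

```text
pics
{'time_s': 0.0, 'joint_positions': array([-7.53706080e+01,  3.02805327e+01,  8.21554953e+01, -1.33194023e-03,
        6.76890918e+01, -1.02283842e+01]), 'qvel': array([ 0.06717857,  0.05205825, -0.01037152,  0.09962488, -0.03152514,
        0.13803546]), 'tau': array([ 5.79935477e-04, -4.40040672e+01, -1.76590240e+01,  6.31381175e-02,
        5.81319490e-02, -1.66648579e-04]), 'position': array([ 0.26265723, -0.56676118,  0.40375935]), 'tcp_rot': array([[-5.72349948e-04,  9.07350433e-01,  4.20374671e-01],
       [ 2.10752164e-03,  4.20374901e-01, -9.07348060e-01],
       [-9.99997615e-01,  3.66628103e-04, -2.15286223e-03]]), 'force': array([-0.12122767,  0.1544581 ,  0.10822801]), 'moment': array([-0.01812967,  0.01497326,  0.02912828]), 'opening': 1.000863333859373}
scene elbow 0.96 [315, 251, 29, 30]
scene elbow 0.7 [313, 279, 27, 40]
scene water_filter 0.79 [354, 208, 58, 69]
scene mug 0.78 [393, 168, 34, 37]
scene mug 0.43 [347, 169, 27, 22]
scene dip_cup 0.64 [251, 245, 26, 18]
scene deli_tray 0.76 [348, 170, 32, 23]
scene port_mouth 0.97 [356, 207, 61, 75]
top elbow 0.68 [212, 214, 14, 24]
top elbow 0.67 [278, 208, 16, 21]
top elbow 0.6 [247, 224, 14, 20]
top water_filter 0.67 [333, 221, 54, 64]
top mug 0.84 [418, 222, 32, 36]
top dip_cup 0.89 [256, 167, 23, 25]
top deli_tray 0.7 [410, 175, 42, 34]
top port_mouth 0.62 [331, 223, 58, 57]
top port_mouth 0.48 [254, 167, 20, 25]
top port_rib 0.91 [331, 223, 59, 59]
```

```bash
python3 - <<'E'
import cv2,pickle,numpy as np
for n,(x0,y0,x1,y1) in {"scene":(230,140,430,310),"top":(190,140,450,270)}.items():
    c=pickle.load(open(n+"0.pkl","rb"))
    print(n,c["K"].tolist(),c.keys()); W=c["world_to_cam"]; print(np.linalg.inv(W).round(3).tolist())
    im=c["pixels"][y0:y1,x0:x1]; f=min(800/(x1-x0),600/(y1-y0)); cv2.imwrite(f"pics/{n}0c.png",cv2.resize(im,None,fx=f,fy=f,interpolation=cv2.INTER_CUBIC)); print(f)
E
```

```text
scene [[414.33778787660634, 0.0, 328.87400645005664], [0.0, 414.33778787660634, 194.36460326246663], [0.0, 0.0, 1.0]] dict_keys(['pixels', 'depth', 'K', 'world_to_cam', 'shot'])
[[-0.87, 0.27, -0.413, 0.128], [-0.493, -0.472, 0.731, 0.67], [0.003, 0.84, 0.543, 0.637], [0.0, 0.0, 0.0, 1.0]]
3.5294117647058822
top [[482.1185978475168, 0.0, 314.07119722702157], [0.0, 482.1185978475168, 194.7863644005161], [0.0, 0.0, 1.0]] dict_keys(['pixels', 'depth', 'K', 'world_to_cam', 'shot'])
[[0.017, 0.996, -0.09, 0.429], [-1.0, 0.017, -0.001, -0.048], [0.0, 0.09, 0.996, 1.443], [0.0, 0.0, 0.0, 1.0]]
3.076923076923077
```

View pics/scene0.png

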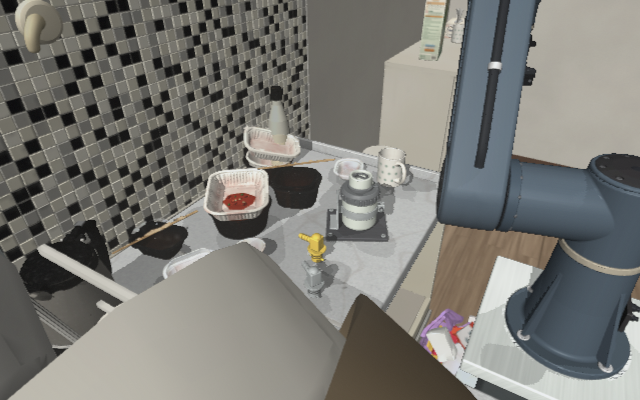

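View pics/top0.png

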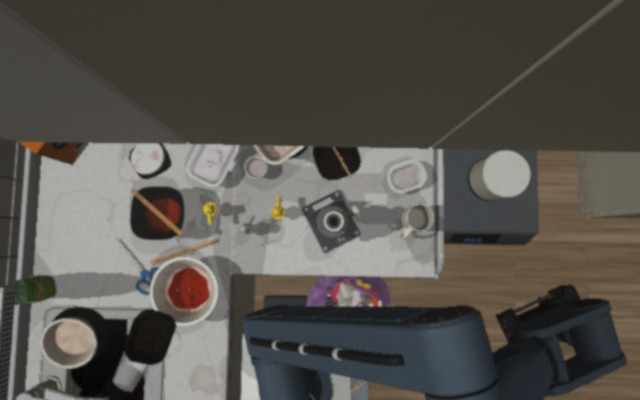

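```bash
sleep 1
```

```text
(no output)
```

View pics/scene0c.png

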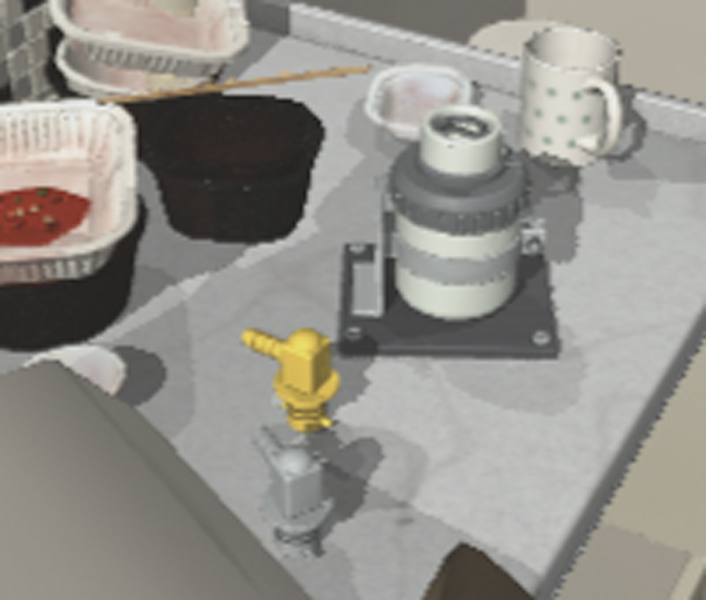

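View pics/top0c.png

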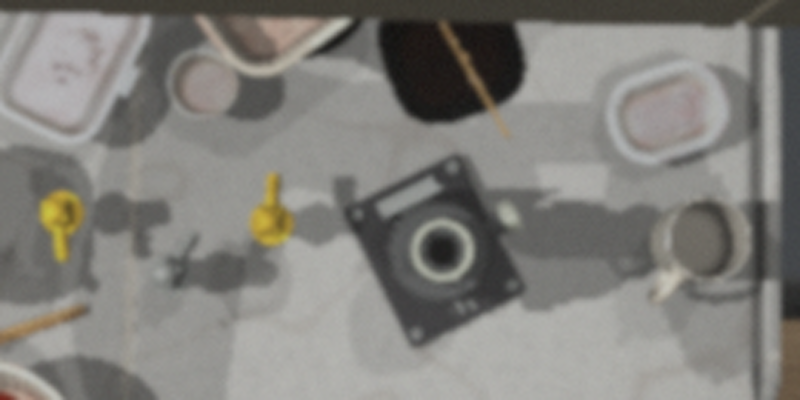

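The metal elbow candidates are: the grey one (top 247,224; scene 313,279), and the yellow look-alikes at top (212,214), top (278,208) and scene (315,251). I choose the grey one. The crops show it as grey with its barb pointing up and right in the top view.

```bash
cat > h.py <<'E'
import numpy as np,cv2
def cloud(c):
    d=c["depth"];K=c["K"];v,u=np.mgrid[0:400,0:640]
    P=np.stack([(u-K[0,2])*d/K[0,0],-(v-K[1,2])*d/K[1,1],-d,np.ones_like(d)],-1)
    return (P@np.linalg.inv(c["world_to_cam"]).T)[...,:3]
def proj(c,p):
    q=c["world_to_cam"]@np.append(p,1);K=c["K"]
    return K[0,0]*q[0]/-q[2]+K[0,2],K[1,1]*-q[1]/-q[2]+K[1,2]
def ray(c,u,v,z):
    K=c["K"];M=np.linalg.inv(c["world_to_cam"])
    d=M[:3,:3]@np.array([(u-K[0,2])/K[0,0],-(v-K[1,2])/K[1,1],-1]);o=M[:3,3]
    return o+d*(z-o[2])/d[2]
E
python3 - <<'E'
import pickle
from h import *
for n in("scene","top"):
    c=pickle.load(open(n+"0.pkl","rb"));P=cloud(c);z=P[...,2]
    near=(abs(P[...,0]-.4)<.25)&(abs(P[...,1])<.3)&(c["depth"]>0)
    print(n,"table z",np.median(z[near&(abs(z)<.01)]))
    B=(slice(195,250),slice(230,262)) if n=="top" else (slice(255,302),slice(295,335))
    S=P[B];g=(S[...,2]>.02)&(S[...,2]<.08)
    q=S[g];print("elbow",len(q),q.mean(0),q.min(0),q.max(0))
    col=c["pixels"][B][g]
    for zz in((.035,.045),(.045,.062),(.062,.075)):
        k=(q[:,2]>zz[0])&(q[:,2]<zz[1]);print(zz,k.sum(),q[k].mean(0) if k.any() else 0)
    if n=="top":
        for r in S[...,2][20:45,8:30]: print(" ".join("%3d"%(x*1000) for x in r))
    F=(z>.143)&(z<.158)&near;q=P[F];print("rim",len(q),q.mean(0),q.min(0),q.max(0))
    F=(abs(z-.01)<.004)&near
    cc=c["pixels"].astype(int).sum(-1);F&=cc<300
    pts=P[F][:,:2].astype(np.float32);print("plate",len(pts),cv2.minAreaRect(pts) if len(pts) else 0)
E
```

```text
scene table z -0.00024193921840920396
elbow 448 [0.45481493 0.15966585 0.04892511] [0.43304401 0.07105307 0.02044355] [0.50368141 0.17844492 0.0726219 ]
(0.035, 0.045) 61 [0.44929642 0.16533496 0.03926767]
(0.045, 0.062) 155 [0.46114511 0.15669892 0.05388878]
(0.062, 0.075) 105 [0.45196843 0.16086054 0.06774747]
rim 202 [ 0.47547389 -0.09344418  0.14726835] [ 0.45033159 -0.12012834  0.14301046] [ 0.50142585 -0.06688212  0.15212283]
plate 902 ((0.4428078234195709, -0.0024704784154891968), (0.15595625340938568, 0.3082953989505768), 22.695547103881836)
top table z -0.0008005924251226482
elbow 194 [0.46041573 0.14648663 0.05168727] [0.43559199 0.12576883 0.02508399] [0.49601494 0.17198107 0.07646169]
(0.035, 0.045) 16 [0.45580693 0.15056522 0.03803257]
(0.045, 0.062) 64 [0.47411987 0.13941527 0.05424074]
(0.062, 0.075) 64 [0.45547798 0.15142031 0.06729817]
  0  -1   3   3   2  -2   4  -1   0  -1  -7   1   0  53  56  53  52   0  -2   2  -7   1
 -1   6  -2  -1  -4  -7   0  -3   3  -2  -3  -7  56  50  47  52  58   0   1   1  -2  -4
 -7  -4  -1  -1  -1   4  -3  -1   0  -4  -1   2  49  52  55
[... 1504 characters left out ...]
  -3  -1  -2  -1   0
 -7   1  -1  -1   0  -2  39  30  33  30   2   0   0   1  -4  -4  -3  -7   0  -2   1   0
  0  -1  -5  -4   0   3  -1  -2  -1   4   1  -5   1   0  -6  -4   0   2   0   0  -2  -3
  5  -2   2  -3  -3  -4  -2  -1  -1  -4   0   0   0  -1   5  -2   1   2  -3   0   0  -2
  0   7  -4  -3  -3   0   5   0   0   0   0  -4  -1   1  -5 1443   0  -4  -1  -5  -2   1
 -4   2   1  -7  -1  -1   0   0  -4   1  -3  -1   3  -2   1   0  -1  -3   0   0   0   0
rim 193 [ 0.47851152 -0.10001564  0.14805582] [ 0.4524539  -0.1563115   0.14317747] [ 0.58359899 -0.07367895  0.15484779]
plate 914 ((0.5052004456520081, 0.06663426756858826), (0.32999661564826965, 0.6507766842842102), 23.932138442993164)
```

```bash
cat > fit.py <<'E'
from h import *
from scipy.optimize import least_squares
def cyl(r,z,R,z0,z1):
    dx=r-R;dz=np.maximum(z0-z,z-z1)
    return np.minimum(np.maximum(dx,dz),0)+np.hypot(np.maximum(dx,0),np.maximum(dz,0))
def elb(q):
    x,y,z=q.T;r=np.hypot(x,y)
    d=[cyl(r,z,.013,0,.03),cyl(r,z,.021,.03,.034)]
    b=np.stack([abs(x)-.012,abs(y)-.012,abs(z-.05)-.016],1)
    d.append(np.linalg.norm(np.maximum(b,0),axis=1)+np.minimum(b.max(1),0))
    d.append(cyl(np.hypot(y,z-.05),x,.007,0,.046))
    d.append(cyl(r,z,.010,.06,.072))
    return np.min(d,0)
def fil(q):
    x,y,z=q.T;r=np.hypot(x,y)
    ring=np.maximum(cyl(r,z,.0275,.1,.15),.02-r)
    return np.min([ring,cyl(r,z,.0485,.09,.118)],0)
def fit(f,P,p0):
    def res(p):
        ct,st=np.cos(p[2]),np.sin(p[2]);d=P-[p[0],p[1],0]
        q=np.stack([ct*d[:,0]+st*d[:,1],-st*d[:,0]+ct*d[:,1],d[:,2]-p[3]],1)
        return f(q)
    s=least_squares(res,p0,loss="soft_l1",f_scale=.003)
    return s.x,np.median(abs(res(s.x)))
E
python3 - <<'E'
import pickle
from fit import *
E=[];FF=[]
for n in("scene","top"):
    c=pickle.load(open(n+"0.pkl","rb"));P=cloud(c);z=P[...,2];px=c["pixels"].astype(int)
    sat=px.max(-1)-px.min(-1)
    m=(np.hypot(P[...,0]-.46,P[...,1]-.15)<.065)&(z>.02)&(z<.08)
    if n=="scene":
        print(np.bincount(np.clip(sat[m]//10,0,20)))
        m&=(sat<50)
    q=P[m];E.append(q)
    for a in(-1,-.3):
        print(n,len(q),fit(elb,q,[.454,.153,a,0]))
    m=(np.hypot(P[...,0]-.476,P[...,1]+.099)<.07)&(z>.105)&(z<.16)
    q=P[m];FF.append(q);print(n,"filter",len(q),fit(fil,q,[.476,-.1,0,0]))
print(fit(elb,np.vstack(E),[.454,.153,-.6,0]),fit(fil,np.vstack(FF),[.476,-.1,0,0]))
E
```

```text
[440]
scene 440 (array([ 0.45405269,  0.15686256, -0.53767994, -0.00069677]), np.float64(0.0006667444235404843))
scene 440 (array([ 0.45405269,  0.15686256, -0.53767995, -0.00069677]), np.float64(0.0006667444236048842))
scene filter 940 (array([ 4.77230486e-01, -9.60433104e-02, -1.60508798e+01, -6.78858151e-04]), np.float64(0.0011903975405405665))
top 194 (array([ 0.45408746,  0.15257894, -0.56773718, -0.0014162 ]), np.float64(0.0010766250975053127))
top 194 (array([ 0.45408746,  0.15257894, -0.56773712, -0.0014162 ]), np.float64(0.0010766255150017486))
top filter 961 (array([ 4.79556763e-01, -1.02435870e-01,  1.07492368e+02, -3.90317484e-04]), np.float64(0.002196442745265023))
(array([ 0.45389747,  0.15624936, -0.55410448, -0.00064693]), np.float64(0.000884723945642962)) (array([ 4.77656767e-01, -9.72427769e-02,  1.99420280e+01, -5.53416803e-04]), np.float64(0.0016486702438890388))
```

```bash
cat > go.py <<'E'
import numpy as np,sys
from rig import bot
def go(pos,psi=None,s=None):
    s=s or bot.read_state();R=s["tcp_rot"];d=np.array(pos)-s["position"]
    p0=np.degrees(np.arctan2(R[1,2],R[0,2]))
    print("t",round(s["time_s"],2),"pos",s["position"].round(4),"psi",p0.round(2),"q6",s["joint_positions"][5].round(1),"F",s["force"].round(1),"M",s["moment"].round(2),"op",round(s["opening"]*87,1))
    o=R.T@d;print("world d",d.round(4),"tool off",o.round(4),"rows>=",np.abs(o).max()/.05)
    if psi is not None:
        a=-((psi-p0+180)%360-180);print("spin deg",round(a,2),"rad",round(np.radians(a),4))
def st():
    s=bot.read_state();go(s["position"],None,s)
E
python3 - <<'E'
import pickle
from fit import *
from go import go
c=pickle.load(open("top0.pkl","rb"));P=cloud(c);px=c["pixels"].astype(int).sum(-1)
m=(np.hypot(P[...,0]-.476,P[...,1]+.099)<.11)&(abs(P[...,2]-.01)<.008)&(px<240)
m=cv2.morphologyEx(m.astype(np.uint8),cv2.MORPH_OPEN,np.ones((2,2)))>0
pts=np.array([ray(c,u,v,.01)[:2] for v,u in zip(*np.nonzero(m))],np.float32)
(rc,(w,h),a)=cv2.minAreaRect(pts);print(rc,w,h,a)
for b in cv2.boxPoints((rc,(w,h),a)): print(b,proj(c,[*b,.01]))
# bright rim ring in the top view
P0=ray(c,333,221,.15);print(P0)
sub=c["pixels"][195:245,305:360].astype(int).sum(-1)
k=((sub>500)&(np.hypot(*(np.mgrid[195:245,305:360]-np.array([221,333])[:,None,None]))<14)).astype(np.uint8)
cn=max(cv2.findContours(k,cv2.RETR_EXTERNAL,cv2.CHAIN_APPROX_NONE)[0],key=len)
e=cv2.fitEllipse(cn);print(e,ray(c,e[0][0]+305,e[0][1]+195,.15))
go([.454,.155,.36],58.4)
E
```

```text
(0.4797118902206421, -0.10045662522315979) 0.14667949080467224 0.12147661298513412 27.231382369995117
[ 0.38670775 -0.08000936] (np.float64(324.67631100627153), np.float64(253.06888282962754))
[ 0.4422936  -0.18802223] (np.float64(361.41104594625034), np.float64(234.82207858514093))
[ 0.572716   -0.12090389] (np.float64(339.31870723437515), np.float64(190.6374050607916))
[ 0.51713014 -0.01289102] (np.float64(302.8124641552172), np.float64(208.58378970474143))
[ 0.47661395 -0.09784892  0.15      ]Traceback (most recent call last):
  File "<stdin>", line 14, in <module>
ValueError: max() iterable argument is empty
```

```bash
python3 -c "
from go import *
go([.454,.155,.36],58.4)"
```

```text
t 0.8 pos [ 0.2627 -0.5671  0.4048] psi -65.14 q6 -10.2 F [-0.4  0.4  0.3] M [ 0.02 -0.   -0.  ] op 86.8
world d [ 0.1913  0.7221 -0.0448] tool off [ 0.0447  0.4771 -0.5748] rows>= 11.495756815467168
spin deg -123.54 rad -2.1562
```

```bash
python3 -m crank '[{"offset":[0,0.0298,-0.0359],"spin":0},{"offset":[0,0.0298,-0.0359],"spin":0},{"offset":[0,0.0298,-0.0359],"spin":0},{"offset":[0,0.0298,-0.0359],"spin":0},{"offset":[0,0.0298,-0.0359],"spin":0},{"offset":[0,0.0298,-0.0359],"spin":0},{"offset":[0,0.0298,-0.0359],"spin":0},{"offset":[0,0.0298,-0.0359],"spin":0}]' 0.055
python3 -m crank '[{"offset":[0,0.0298,-0.0359],"spin":0},{"offset":[0,0.0298,-0.0359],"spin":0},{"offset":[0,0.0298,-0.0359],"spin":0},{"offset":[0,0.0298,-0.0359],"spin":0},{"offset":[0,0.0298,-0.0359],"spin":0},{"offset":[0,0.0298,-0.0359],"spin":0},{"offset":[0,0.0298,-0.0359],"spin":0},{"offset":[0,0.0298,-0.0359],"spin":0}]'
python3 -m crank '[{"offset":[0,0,0],"spin":-0.14},{"offset":[0,0,0],"spin":-0.14},{"offset":[0,0,0],"spin":-0.14},{"offset":[0,0,0],"spin":-0.14},{"offset":[0,0,0],"spin":-0.14},{"offset":[0,0,0],"spin":-0.14},{"offset":[0,0,0],"spin":-0.14},{"offset":[0,0,0],"spin":-0.14},{"offset":[0,0,0],"spin":-0.14},{"offset":[0,0,0],"spin":-0.14},{"offset":[0,0,0],"spin":-0.14},{"offset":[0,0,0],"spin":-0.14}]'
python3 -m crank '[{"offset":[0,0,0],"spin":-0.12},{"offset":[0,0,0],"spin":-0.12},{"offset":[0,0,0],"spin":-0.12},{"offset":[0,0,0],"spin":-0.116}]'
python3 - <<'E'
from go import *
from fit import *
import pickle
go([.454,.155,.30],58.4)
for n in("scene","top"):
    c=bot.capture(n);pickle.dump(c,open(n+"1.pkl","wb"));cv2.imwrite(f"pics/{n}1.png",c["pixels"])
E
```

```text
time_s: 1.6
position: [0.3585, -0.2046, 0.4051]
tcp_rot: [[0.001, 0.908, 0.42], [-0.001, 0.42, -0.908], [-1.0, 0.001, 0.001]]
force: [0.4, 0.0, 0.4]
opening: 0.638
time_s: 2.4
position: [0.4541, 0.1566, 0.4051]
tcp_rot: [[0.001, 0.907, 0.421], [-0.0, 0.421, -0.907], [-1.0, 0.001, 0.001]]
force: [0.2, -0.8, 0.1]
opening: 0.633
time_s: 3.6
position: [0.454, 0.1545, 0.405]
tcp_rot: [[0.0, -0.522, 0.853], [0.0, 0.853, 0.522], [-1.0, -0.0, 0.0]]
force: [-0.7, 0.1, -0.3]
opening: 0.628
time_s: 4.0
position: [0.454, 0.1545, 0.4049]
tcp_rot: [[0.0, -0.854, 0.52], [0.0, 0.52, 0.854], [-1.0, -0.0, 0.0]]
force: [-1.2, 0.5, -0.9]
opening: 0.631
t 4.0 pos [0.454  0.1545 0.4049] psi 58.66 q6 -53.2 F [-1.2  0.5 -0.9] M [ 0.06 -0.1  -0.05] op 54.9
world d [ 0.      0.0005 -0.1049] tool off [0.1049 0.0002 0.0004] rows>= 2.098405099305326
spin deg 0.26 rad 0.0046
```

View pics/scene1.png

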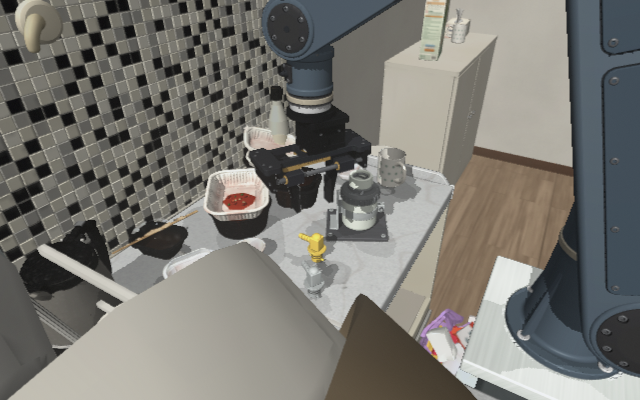

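View pics/top1.png

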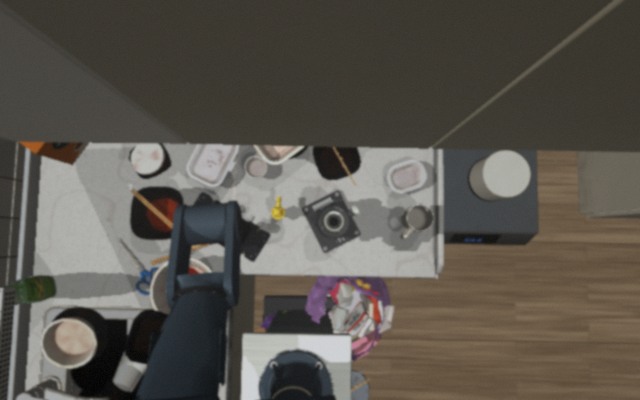

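The scene view shows the gripper clear of everything. The grey elbow is at (313,279) and the yellow look-alike at (315,245), and the jaws are above the grey one. Descending.

```bash
python3 -m crank '[{"offset":[0.046,0,0],"spin":0},{"offset":[0.046,0,0],"spin":0},{"offset":[0.046,0,0],"spin":0},{"offset":[0.03,0,0],"spin":0},{"offset":[0.015,0,0],"spin":0},{"offset":[0,0,0],"spin":0},{"offset":[0,0,0],"spin":0}]'
python3 - <<'E'
from go import *
from fit import *
import pickle
go([.454,.155,.221],58.4)
for n in("scene","top"):
    c=bot.capture(n);pickle.dump(c,open(n+"2.pkl","wb"))
    if n=="scene":cv2.imwrite("pics/s2.png",cv2.resize(c["pixels"][170:320,240:420],None,fx=4,fy=4,interpolation=cv2.INTER_CUBIC))
E
```

```text
time_s: 4.8
position: [0.4543, 0.1546, 0.2219]
tcp_rot: [[0.0, -0.851, 0.525], [0.0, 0.525, 0.851], [-1.0, -0.0, 0.0]]
force: [-0.6, -0.5, 0.1]
opening: 0.632
t 4.8 pos [0.4543 0.1546 0.2219] psi 58.31 q6 -52.9 F [-0.6 -0.5  0.1] M [ 0.03 -0.15 -0.01] op 55.0
world d [-0.0003  0.0004 -0.0009] tool off [0.0009 0.0004 0.0002] rows>= 0.017696267746209887
spin deg -0.09 rad -0.0016
```

View pics/s2.png

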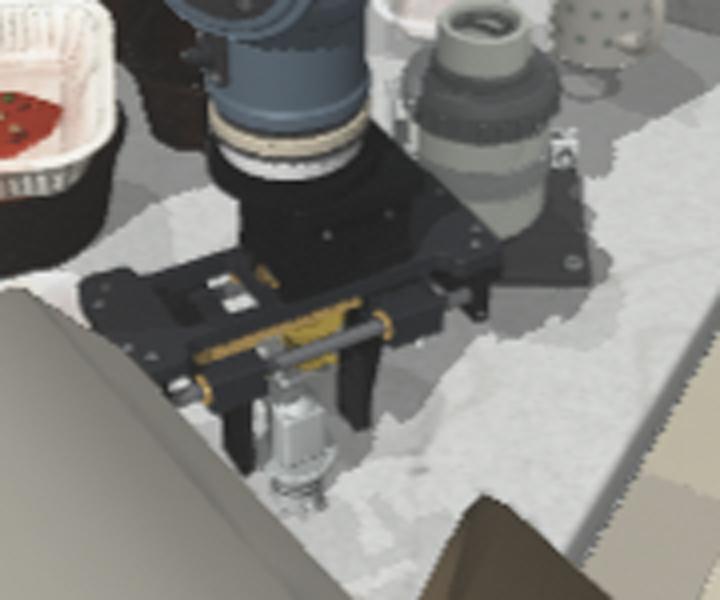

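The grey elbow (crop 300,430) stands between the fingers (crop 238,440 and 358,390), so I close the gripper.

```bash
python3 -m crank '[{"offset":[0,0,0],"spin":0},{"offset":[0,0,0],"spin":0},{"offset":[0,0,0],"spin":0},{"offset":[0,0,0],"spin":0},{"offset":[0,0,0],"spin":0},{"offset":[0,0,0],"spin":0}]' 0.015
python3 - <<'E'
from go import *
from fit import *
import pickle
go([.454,.155,.36],58.4)
for n in("scene","top"):
    c=bot.capture(n);pickle.dump(c,open(n+"3.pkl","wb"))
    if n=="scene":
        P=cloud(c);px=c["pixels"].astype(int)
        m=(np.hypot(P[...,0]-.457,P[...,1]-.157)<.06)&(P[...,2]>.02)&(P[...,2]<.076)&(px.sum(-1)>250)
        print(m.sum(),fit(elb,P[m],[.454,.155,-.55,0]))
E
```

```text
time_s: 5.5
position: [0.454, 0.1546, 0.2219]
tcp_rot: [[0.0, -0.852, 0.524], [0.0, 0.524, 0.852], [-1.0, -0.0, 0.0]]
force: [0.7, 0.5, 2.4]
opening: 0.276
t 5.5 pos [0.454  0.1546 0.2219] psi 58.38 q6 -53.0 F [0.7 0.5 2.4] M [ 0.07 -0.1  -0.03] op 24.0
world d [0.     0.0004 0.1381] tool off [-0.1381  0.0002  0.0004] rows>= 2.7617124189456854
spin deg -0.02 rad -0.0004
298 (array([ 4.55361399e-01,  1.58746775e-01, -4.78219226e-01, -4.16175611e-04]), np.float64(0.0008948578053731603))
```

```bash
python3 -m crank '[{"offset":[-0.01,0,0],"spin":0},{"offset":[-0.04,0,0],"spin":0},{"offset":[-0.045,0,0],"spin":0},{"offset":[-0.045,0,0],"spin":0},{"offset":[-0.03,0,0],"spin":0},{"offset":[0,-0.0255,-0.0338],"spin":0},{"offset":[0,-0.0255,-0.0338],"spin":0},{"offset":[0,-0.0255,-0.0338],"spin":0},{"offset":[0,-0.0255,-0.0338],"spin":0},{"offset":[0,-0.0255,-0.0338],"spin":0},{"offset":[0,-0.0255,-0.0338],"spin":0}]'
python3 -m crank '[{"offset":[0,0,0],"spin":-0.139},{"offset":[0,0,0],"spin":-0.139},{"offset":[0,0,0],"spin":-0.139},{"offset":[0,0,0],"spin":-0.139},{"offset":[0,0,0],"spin":-0.139},{"offset":[0,0,0],"spin":-0.139},{"offset":[0,0,0],"spin":-0.139},{"offset":[0,0,0],"spin":-0.139},{"offset":[0,0,0],"spin":-0.139},{"offset":[0,0,0],"spin":-0.135},{"offset":[0,0,0],"spin":0}]'
python3 - <<'E'
from go import *
from fit import *
import pickle
go([.478,-.098,.38],138)
for n in("scene","top"):
    c=bot.capture(n);pickle.dump(c,open(n+"4.pkl","wb"))
    b=(slice(120,260),slice(270,430)) if n=="scene" else (slice(160,280),slice(250,410))
    cv2.imwrite(f"pics/{n}4.png",cv2.resize(c["pixels"][b],None,fx=4.5,fy=4.2,interpolation=cv2.INTER_CUBIC))
E
```

```text
time_s: 6.7
position: [0.4773, -0.0999, 0.3921]
tcp_rot: [[-0.0, -0.852, 0.524], [0.0, 0.524, 0.852], [-1.0, 0.001, 0.0]]
force: [0.5, -0.2, -1.2]
opening: 0.273
time_s: 7.8
position: [0.4774, -0.0982, 0.3919]
tcp_rot: [[-0.001, -0.672, -0.741], [0.0, -0.741, 0.672], [-1.0, 0.0, 0.001]]
force: [-1.0, -0.5, -1.0]
opening: 0.274
t 7.8 pos [ 0.4774 -0.0982  0.3919] psi 137.78 q6 -162.6 F [-1.  -0.5 -1. ] M [ 0.11 -0.07 -0.04] op 23.9
world d [ 0.0006  0.0002 -0.0119] tool off [ 0.0119 -0.0005 -0.0003] rows>= 0.23753490787184936
spin deg -0.22 rad -0.0038
```

View pics/scene4.png

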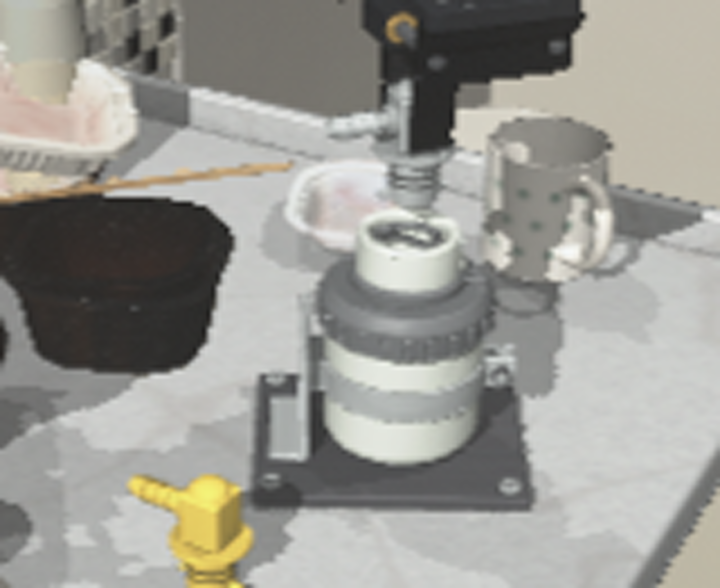

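View pics/top4.png

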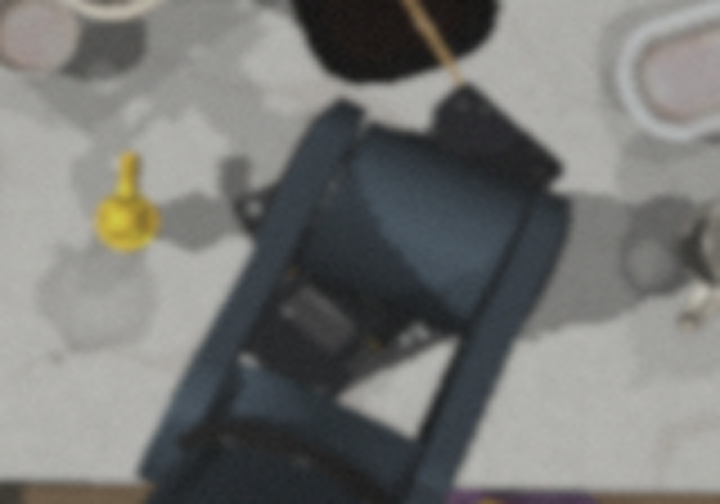

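```bash
python3 - <<'E'
import pickle
from fit import *
c=pickle.load(open("scene4.pkl","rb"));P=cloud(c);z=P[...,2];px=c["pixels"].astype(int).sum(-1)
m=(np.hypot(P[...,0]-.478,P[...,1]+.098)<.07)&(z>.163)&(z<.247)&(px>270)
q=P[m];print(len(q))
ps=[[.478,-.098,.83,.17]]
x,r=fit(elb,q,ps[0]);print("elbow",x.round(4),r)
for zz in (.168,.170,.172):
    def res(p):
        ct,st=np.cos(p[2]),np.sin(p[2]);d=q-[p[0],p[1],0]
        return elb(np.stack([ct*d[:,0]+st*d[:,1],-st*d[:,0]+ct*d[:,1],d[:,2]-zz],1))
    s=least_squares(res,[.478,-.098,.83],loss="soft_l1",f_scale=.002);print(zz,s.x.round(4),s.cost)
m=(np.hypot(P[...,0]-.478,P[...,1]+.098)<.065)&(z>.108)&(z<.154)
q=P[m];x,r=fit(fil,q,[.477,-.097,0,0]);print("filter",len(q),x.round(4),r)
# socket only
def sock(q):
    r=np.hypot(q[:,0],q[:,1]);return np.maximum(cyl(r,q[:,2],.0275,.1,.15),.02-r)
q=P[(np.hypot(P[...,0]-.478,P[...,1]+.098)<.033)&(z>.123)&(z<.156)];x,r=fit(sock,q,[.477,-.097,0,0]);print("sock",len(q),x.round(4),r)
c=pickle.load(open("scene0.pkl","rb"));P=cloud(c);z=P[...,2]
q=P[(np.hypot(P[...,0]-.478,P[...,1]+.098)<.033)&(z>.123)&(z<.156)];x,r=fit(sock,q,[.477,-.097,0,0]);print("sock",len(q),x.round(4),r)
c=pickle.load(open("top3.pkl","rb"));P=cloud(c);z=P[...,2]
q=P[(np.hypot(P[...,0]-.478,P[...,1]+.1)<.036)&(z>.123)&(z<.158)];x,r=fit(sock,q,[.477,-.097,0,0]);print("top sock",len(q),x.round(4),r)
E
```

```text
340
elbow [ 0.4766 -0.0959  0.7942  0.1697] 0.0007624025495043601
0.168 [ 0.4768 -0.0958  0.8092] 0.00035911907195146364
0.17 [ 0.4766 -0.0959  0.7912] 0.000292313036906119
0.172 [ 0.4765 -0.0959  0.7838] 0.00037927704965436435
filter 882 [ 4.769000e-01 -9.550000e-02 -4.960113e+02 -1.100000e-03] 0.001214698167179628
sock 454 [ 4.7680e-01 -9.5100e-02  2.0444e+01 -7.0000e-04] 0.0010258966393954533
sock 454 [ 4.7700e-01 -9.5300e-02 -6.0845e+00 -4.0000e-04] 0.0010323941790295627
top sock 325 [ 4.7760000e-01 -1.0000000e-01  6.3225617e+03  5.0000000e-04] 0.0018430006380545372
```

Relative to the port, the scene camera puts the elbow within 0.6 mm. I'll move down to just below the rim, then step gently.

```bash
python3 -m crank '[{"offset":[0.008,-0.0006,0.0001],"spin":0},{"offset":[0.008,0,0],"spin":0},{"offset":[0.004,0,0],"spin":0},{"offset":[0.002,0,0],"spin":0},{"offset":[0.002,0,0],"spin":0},{"offset":[0,0,0],"spin":0}]'
python3 -m crank '[{"offset":[0.001,0,0],"spin":0},{"offset":[0.001,0,0],"spin":0},{"offset":[0.001,0,0],"spin":0},{"offset":[0,0,0],"spin":0}]'
python3 -c "
from go import *
go([.4777,-.0977,.3645],137.8)"
```

```text
time_s: 8.5
position: [0.4782, -0.0979, 0.3675]
tcp_rot: [[-0.001, -0.672, -0.741], [0.0, -0.741, 0.672], [-1.0, 0.0, 0.001]]
force: [0.0, 0.0, -1.7]
opening: 0.276
time_s: 8.9
position: [0.4782, -0.0979, 0.3647]
tcp_rot: [[-0.0, -0.672, -0.741], [0.0, -0.741, 0.672], [-1.0, -0.0, 0.0]]
force: [0.3, -0.6, -1.4]
opening: 0.277
t 8.9 pos [ 0.4782 -0.0979  0.3647] psi 137.8 q6 -162.5 F [ 0.3 -0.6 -1.4] M [ 0.13 -0.12 -0.01] op 24.1
world d [-0.0005  0.0002 -0.0002] tool off [0.0002 0.0002 0.0005] rows>= 0.009699204651050689
spin deg -0.0 rad -0.0
```

```bash
python3 -m crank '[{"offset":[0.0005,0,0],"spin":0},{"offset":[0.0005,0,0],"spin":0},{"offset":[0,0,0],"spin":0}]'; python3 -m crank '[{"offset":[0.0005,0,0],"spin":0},{"offset":[0.0005,0,0],"spin":0},{"offset":[0,0,0],"spin":0}]'; python3 -c "
from go import *
st()"
```

```text
time_s: 9.2
position: [0.4782, -0.0979, 0.3637]
tcp_rot: [[-0.0, -0.672, -0.741], [0.0, -0.741, 0.672], [-1.0, -0.0, 0.0]]
force: [0.1, -0.2, -1.0]
opening: 0.274
time_s: 9.5
position: [0.4782, -0.0979, 0.3627]
tcp_rot: [[-0.0, -0.672, -0.741], [0.0, -0.741, 0.672], [-1.0, -0.0, 0.0]]
force: [-0.7, 0.7, -1.0]
opening: 0.273
t 9.5 pos [ 0.4782 -0.0979  0.3627] psi 137.8 q6 -162.5 F [-0.7  0.7 -1. ] M [ 0.16 -0.06 -0.01] op 23.7
world d [0. 0. 0.] tool off [0. 0. 0.] rows>= 0.0
```

```bash
python3 -m crank '[{"offset":[0.0005,0,0],"spin":0},{"offset":[0.0005,0,0],"spin":0},{"offset":[0,0,0],"spin":0}]'; python3 -m crank '[{"offset":[0.0005,0,0],"spin":0},{"offset":[0.0005,0,0],"spin":0},{"offset":[0,0,0],"spin":0}]'; python3 -c "
from go import *
st()"
```

```text
time_s: 9.8
position: [0.4783, -0.0979, 0.362]
tcp_rot: [[0.0, -0.672, -0.741], [-0.0, -0.741, 0.672], [-1.0, -0.0, -0.0]]
force: [0.6, -0.0, 1.3]
opening: 0.276
time_s: 10.1
position: [0.4784, -0.0979, 0.3614]
tcp_rot: [[0.001, -0.672, -0.741], [-0.0, -0.741, 0.672], [-1.0, -0.0, -0.001]]
force: [-0.6, 1.5, 4.8]
opening: 0.27
t 10.1 pos [ 0.4784 -0.0979  0.3614] psi 137.78 q6 -162.5 F [-0.6  1.5  4.8] M [ 0.3   0.12 -0.03] op 23.5
world d [0. 0. 0.] tool off [0. 0. 0.] rows>= 0.0
```

```bash
python3 -m crank '[{"offset":[0.0003,0,0],"spin":0.05},{"offset":[0,0,0],"spin":0.05},{"offset":[0,0,0],"spin":0.05}]'; python3 -m crank '[{"offset":[0,0,0],"spin":0.05},{"offset":[0,0,0],"spin":0.05},{"offset":[0,0,0],"spin":0.05}]'; python3 -c "
from go import *
st()"
```

```text
time_s: 10.4
position: [0.4781, -0.0978, 0.3602]
tcp_rot: [[-0.0, -0.776, -0.631], [0.0, -0.631, 0.776], [-1.0, 0.0, 0.0]]
force: [0.2, -0.4, -1.8]
opening: 0.272
time_s: 10.7
position: [0.478, -0.0979, 0.3601]
tcp_rot: [[-0.001, -0.861, -0.509], [-0.0, -0.509, 0.861], [-1.0, 0.001, 0.0]]
force: [0.0, 0.4, 0.9]
opening: 0.269
t 10.7 pos [ 0.478  -0.0979  0.3601] psi 120.61 q6 -145.3 F [0.  0.4 0.9] M [ 0.28 -0.09  0.64] op 23.4
world d [0. 0. 0.] tool off [0. 0. 0.] rows>= 0.0
```

The pins dropped into the gate between 138° and 129°, and a wall now gives 0.64 N m. I back off a little and go down.

```bash
python3 -m crank '[{"offset":[0,0,0],"spin":-0.08},{"offset":[0,0,0],"spin":0}]';python3 -c "
from go import *
st()"; python3 -m crank '[{"offset":[0.001,0,0],"spin":0},{"offset":[0.001,0,0],"spin":0},{"offset":[0,0,0],"spin":0}]'; python3 -c "
from go import *
st()"
```

```text
time_s: 10.9
position: [0.4781, -0.0978, 0.3601]
tcp_rot: [[-0.001, -0.817, -0.576], [0.0, -0.576, 0.817], [-1.0, 0.0, 0.0]]
force: [0.3, 0.5, -2.0]
opening: 0.272
t 10.9 pos [ 0.4781 -0.0978  0.3601] psi 125.19 q6 -149.9 F [ 0.3  0.5 -2. ] M [ 0.08 -0.15 -0.04] op 23.7
world d [0. 0. 0.] tool off [0. 0. 0.] rows>= 0.0
time_s: 11.2
position: [0.4782, -0.0978, 0.3582]
tcp_rot: [[-0.0, -0.818, -0.576], [0.0, -0.576, 0.818], [-1.0, 0.0, 0.0]]
force: [0.4, 0.6, -1.5]
opening: 0.274
t 11.2 pos [ 0.4782 -0.0978  0.3582] psi 125.16 q6 -149.9 F [ 0.4  0.6 -1.5] M [ 0.16 -0.11 -0.02] op 23.9
world d [0. 0. 0.] tool off [0. 0. 0.] rows>= 0.0
```

```bash
python3 -m crank '[{"offset":[0.0015,0,0],"spin":0},{"offset":[0.0015,0,0],"spin":0},{"offset":[0.001,0,0],"spin":0},{"offset":[0,0,0],"spin":0}]';python3 -m crank '[{"offset":[0.0005,0,0],"spin":0},{"offset":[0.0005,0,0],"spin":0},{"offset":[0,0,0],"spin":0}]'; python3 -m crank '[{"offset":[0.0005,0,0],"spin":0},{"offset":[0.0005,0,0],"spin":0},{"offset":[0,0,0],"spin":0}]'; python3 -c "
from go import *
st()"
```

```text
time_s: 11.6
position: [0.4782, -0.0979, 0.3542]
tcp_rot: [[-0.0, -0.817, -0.576], [0.0, -0.576, 0.817], [-1.0, 0.0, 0.0]]
force: [-0.2, -0.8, -2.0]
opening: 0.271
time_s: 11.9
position: [0.4782, -0.0979, 0.3534]
tcp_rot: [[-0.0, -0.817, -0.576], [0.0, -0.576, 0.817], [-1.0, 0.0, 0.0]]
force: [-0.4, -0.3, -1.6]
opening: 0.273
time_s: 12.2
position: [0.4782, -0.0979, 0.3524]
tcp_rot: [[-0.0, -0.817, -0.576], [0.0, -0.576, 0.817], [-1.0, 0.0, 0.0]]
force: [1.6, -0.8, -1.8]
opening: 0.271
t 12.2 pos [ 0.4782 -0.0979  0.3524] psi 125.19 q6 -149.9 F [ 1.6 -0.8 -1.8] M [ 0.11 -0.1  -0.04] op 23.6
world d [0. 0. 0.] tool off [0. 0. 0.] rows>= 0.0
```

```bash
for i in 1; do :; done; python3 -m crank '[{"offset":[0.0005,0,0],"spin":0},{"offset":[0.0005,0,0],"spin":0},{"offset":[0,0,0],"spin":0}]'; python3 -m crank '[{"offset":[0.0005,0,0],"spin":0},{"offset":[0.0005,0,0],"spin":0},{"offset":[0,0,0],"spin":0}]'; python3 -c "
from go import *
st()"
```

```text
time_s: 12.5
position: [0.4782, -0.0979, 0.3514]
tcp_rot: [[-0.0, -0.817, -0.576], [0.0, -0.576, 0.817], [-1.0, 0.0, 0.0]]
force: [0.7, -0.2, -1.0]
opening: 0.275
time_s: 12.8
position: [0.4782, -0.0979, 0.3504]
tcp_rot: [[-0.0, -0.817, -0.576], [0.0, -0.576, 0.817], [-1.0, 0.0, 0.0]]
force: [0.2, -0.0, -2.1]
opening: 0.274
t 12.8 pos [ 0.4782 -0.0979  0.3504] psi 125.19 q6 -149.9 F [ 0.2 -0.  -2.1] M [ 0.08 -0.14 -0.02] op 23.9
world d [0. 0. 0.] tool off [0. 0. 0.] rows>= 0.0
```

```bash
python3 -m crank '[{"offset":[0.0005,0,0],"spin":0},{"offset":[0.0005,0,0],"spin":0},{"offset":[0,0,0],"spin":0}]'; python3 -m crank '[{"offset":[0.0005,0,0],"spin":0},{"offset":[0,0,0],"spin":0}]';  python3 -c "
from go import *
st()"
```

```text
time_s: 13.1
position: [0.4783, -0.0979, 0.3495]
tcp_rot: [[0.0, -0.817, -0.576], [-0.0, -0.576, 0.817], [-1.0, -0.0, -0.0]]
force: [-0.1, 0.4, -0.4]
opening: 0.274
time_s: 13.3
position: [0.4783, -0.0979, 0.3492]
tcp_rot: [[0.0, -0.817, -0.576], [-0.0, -0.576, 0.817], [-1.0, -0.0, -0.0]]
force: [-0.8, 0.6, 1.2]
opening: 0.274
t 13.3 pos [ 0.4783 -0.0979  0.3492] psi 125.19 q6 -149.9 F [-0.8  0.6  1.2] M [ 0.18  0.05 -0.02] op 23.9
world d [0. 0. 0.] tool off [0. 0. 0.] rows>= 0.0
```

```bash
python3 -m crank '[{"offset":[-0.0003,0,0],"spin":0.07},{"offset":[0,0,0],"spin":0.07},{"offset":[0,0,0],"spin":0}]';  python3 -c "
from go import *
st()"; python3 -m crank '[{"offset":[0,0,0],"spin":0.07},{"offset":[0,0,0],"spin":0.07},{"offset":[0,0,0],"spin":0}]';  python3 -c "
from go import *
st()"
```

```text
time_s: 13.6
position: [0.4784, -0.0979, 0.3494]
tcp_rot: [[0.001, -0.89, -0.457], [-0.0, -0.457, 0.89], [-1.0, -0.001, -0.001]]
force: [0.8, 0.7, -0.3]
opening: 0.273
t 13.6 pos [ 0.4784 -0.0979  0.3494] psi 117.17 q6 -141.9 F [ 0.8  0.7 -0.3] M [ 0.19 -0.13  0.  ] op 23.8
world d [0. 0. 0.] tool off [0. 0. 0.] rows>= 0.0
time_s: 13.9
position: [0.4785, -0.098, 0.3494]
tcp_rot: [[0.001, -0.944, -0.329], [-0.0, -0.329, 0.944], [-1.0, -0.001, -0.001]]
force: [1.0, -0.1, 1.0]
opening: 0.273
t 13.9 pos [ 0.4785 -0.098   0.3494] psi 109.23 q6 -133.9 F [ 1.  -0.1  1. ] M [ 0.12 -0.24  0.01] op 23.8
world d [0. 0. 0.] tool off [0. 0. 0.] rows>= 0.0
```

```bash
python3 -m crank '[{"offset":[0,0,0],"spin":0.05},{"offset":[0,0,0],"spin":0.05},{"offset":[0,0,0],"spin":0}]';  python3 -c "
from go import *
st()"; python3 -m crank '[{"offset":[0,0,0],"spin":0.05},{"offset":[0,0,0],"spin":0.05},{"offset":[0,0,0],"spin":0}]';  python3 -c "
from go import *
st()"; python3 -m crank '[{"offset":[0,0,0],"spin":0.05},{"offset":[0,0,0],"spin":0.05},{"offset":[0,0,0],"spin":0}]';  python3 -c "
from go import *
st()"
```

```text
time_s: 14.2
position: [0.4785, -0.098, 0.3495]
tcp_rot: [[0.001, -0.972, -0.234], [-0.0, -0.234, 0.972], [-1.0, -0.001, -0.001]]
force: [0.6, 0.6, 1.4]
opening: 0.276
t 14.2 pos [ 0.4785 -0.098   0.3495] psi 103.55 q6 -128.3 F [0.6 0.6 1.4] M [ 0.13 -0.28  0.03] op 24.0
world d [0. 0. 0.] tool off [0. 0. 0.] rows>= 0.0
time_s: 14.5
position: [0.4785, -0.098, 0.3494]
tcp_rot: [[0.001, -0.991, -0.136], [-0.0, -0.136, 0.991], [-1.0, -0.001, -0.001]]
force: [1.0, 0.0, 0.7]
opening: 0.274
t 14.5 pos [ 0.4785 -0.098   0.3494] psi 97.83 q6 -122.5 F [1.  0.  0.7] M [ 0.07 -0.23 -0.02] op 23.8
world d [0. 0. 0.] tool off [0. 0. 0.] rows>= 0.0
time_s: 14.8
position: [0.4784, -0.098, 0.3494]
tcp_rot: [[0.001, -0.999, -0.037], [-0.0, -0.037, 0.999], [-1.0, -0.001, -0.0]]
force: [0.7, 0.5, 1.7]
opening: 0.272
t 14.8 pos [ 0.4784 -0.098   0.3494] psi 92.11 q6 -116.8 F [0.7 0.5 1.7] M [ 0.08 -0.25  0.01] op 23.6
world d [0. 0. 0.] tool off [0. 0. 0.] rows>= 0.0
```

```bash
python3 -m crank '[{"offset":[0,0,0],"spin":0.05},{"offset":[0,0,0],"spin":0.05},{"offset":[0,0,0],"spin":0}]';  python3 -c "
from go import *
st()"; python3 -m crank '[{"offset":[0,0,0],"spin":0.05},{"offset":[0,0,0],"spin":0.05},{"offset":[0,0,0],"spin":0}]';  python3 -c "
from go import *
st()"; python3 -m crank '[{"offset":[0,0,0],"spin":0.05},{"offset":[0,0,0],"spin":0.05},{"offset":[0,0,0],"spin":0}]';  python3 -c "
from go import *
st()"
```

```text
time_s: 15.1
position: [0.4784, -0.098, 0.3494]
tcp_rot: [[0.001, -0.998, 0.063], [-0.0, 0.063, 0.998], [-1.0, -0.001, -0.0]]
force: [1.3, -0.5, 1.7]
opening: 0.276
t 15.1 pos [ 0.4784 -0.098   0.3494] psi 86.38 q6 -111.1 F [ 1.3 -0.5  1.7] M [ 0.03 -0.33 -0.  ] op 24.0
world d [0. 0. 0.] tool off [0. 0. 0.] rows>= 0.0
time_s: 15.4
position: [0.4783, -0.0979, 0.3494]
tcp_rot: [[0.0, -0.987, 0.162], [-0.0, 0.162, 0.987], [-1.0, -0.0, -0.0]]
force: [1.2, -0.4, 1.5]
opening: 0.27
t 15.4 pos [ 0.4783 -0.0979  0.3494] psi 80.65 q6 -105.4 F [ 1.2 -0.4  1.5] M [-0.03 -0.33  0.01] op 23.5
world d [0. 0. 0.] tool off [0. 0. 0.] rows>= 0.0
time_s: 15.7
position: [0.4783, -0.0979, 0.3493]
tcp_rot: [[0.0, -0.966, 0.26], [-0.0, 0.26, 0.966], [-1.0, -0.0, -0.0]]
force: [0.3, -0.1, 2.0]
opening: 0.271
t 15.7 pos [ 0.4783 -0.0979  0.3493] psi 74.93 q6 -99.6 F [ 0.3 -0.1  2. ] M [-0.02 -0.26  0.01] op 23.6
world d [0. 0. 0.] tool off [0. 0. 0.] rows>= 0.0
```

```bash
python3 -m crank '[{"offset":[0,0,0],"spin":0.05},{"offset":[0,0,0],"spin":0.05},{"offset":[0,0,0],"spin":0}]';  python3 -c "
from go import *
st()"; python3 -m crank '[{"offset":[0,0,0],"spin":0.05},{"offset":[0,0,0],"spin":0.05},{"offset":[0,0,0],"spin":0}]';  python3 -c "
from go import *
st()"
```

```text
time_s: 16.0
position: [0.4783, -0.0979, 0.3493]
tcp_rot: [[0.0, -0.935, 0.355], [-0.0, 0.355, 0.935], [-1.0, -0.0, -0.0]]
force: [0.8, 0.2, 1.9]
opening: 0.277
t 16.0 pos [ 0.4783 -0.0979  0.3493] psi 69.2 q6 -93.9 F [0.8 0.2 1.9] M [-0.   -0.31 -0.05] op 24.1
world d [0. 0. 0.] tool off [0. 0. 0.] rows>= 0.0
time_s: 16.3
position: [0.4782, -0.0979, 0.3493]
tcp_rot: [[0.0, -0.895, 0.447], [-0.0, 0.447, 0.895], [-1.0, -0.0, -0.0]]
force: [0.7, -0.7, 1.4]
opening: 0.272
t 16.3 pos [ 0.4782 -0.0979  0.3493] psi 63.47 q6 -88.2 F [ 0.7 -0.7  1.4] M [-0.06 -0.31 -0.03] op 23.7
world d [0. 0. 0.] tool off [0. 0. 0.] rows>= 0.0
```

```bash
python3 -m crank '[{"offset":[0,0,0],"spin":0.05},{"offset":[0,0,0],"spin":0.05},{"offset":[0,0,0],"spin":0}]';  python3 -c "
from go import *
st()"; python3 -m crank '[{"offset":[0,0,0],"spin":0.05},{"offset":[0,0,0],"spin":0.05},{"offset":[0,0,0],"spin":0}]';  python3 -c "
from go import *
st()"
```

```text
time_s: 16.6
position: [0.4782, -0.0979, 0.3493]
tcp_rot: [[0.0, -0.846, 0.534], [-0.0, 0.534, 0.846], [-1.0, -0.0, -0.0]]
force: [0.6, -0.5, 0.8]
opening: 0.276
t 16.6 pos [ 0.4782 -0.0979  0.3493] psi 57.74 q6 -82.4 F [ 0.6 -0.5  0.8] M [-0.03 -0.28 -0.03] op 24.0
world d [0. 0. 0.] tool off [0. 0. 0.] rows>= 0.0
time_s: 16.9
position: [0.4781, -0.098, 0.3491]
tcp_rot: [[-0.0, -0.788, 0.615], [-0.0, 0.615, 0.788], [-1.0, 0.0, -0.001]]
force: [0.1, -1.4, 0.8]
opening: 0.275
t 16.9 pos [ 0.4781 -0.098   0.3491] psi 52.02 q6 -76.7 F [ 0.1 -1.4  0.8] M [-0.19 -0.23 -0.01] op 23.9
world d [0. 0. 0.] tool off [0. 0. 0.] rows>= 0.0
```

```bash
python3 -m crank '[{"offset":[0,0,0],"spin":0.03},{"offset":[0,0,0],"spin":0.03},{"offset":[0,0,0],"spin":0}]';  python3 -c "
from go import *
st()
st()"
```

```text
time_s: 17.2
position: [0.4781, -0.098, 0.3489]
tcp_rot: [[-0.001, -0.75, 0.662], [-0.0, 0.662, 0.75], [-1.0, 0.001, -0.001]]
force: [1.5, -0.9, -1.3]
opening: 0.274
t 17.2 pos [ 0.4781 -0.098   0.3489] psi 48.58 q6 -73.3 F [ 1.5 -0.9 -1.3] M [-0.35 -0.23  0.05] op 23.8
world d [0. 0. 0.] tool off [0. 0. 0.] rows>= 0.0
t 17.2 pos [ 0.4781 -0.098   0.3489] psi 48.58 q6 -73.3 F [ 1.5 -0.9 -1.3] M [-0.35 -0.23  0.05] op 23.8
world d [0. 0. 0.] tool off [0. 0. 0.] rows>= 0.0
```

The bite came at about psi 54° (z began to fall and the pull rose). The target is psi ≈ 12°, following down 1 mm per 10°.

```bash
python3 -m crank '[{"offset":[0.0004,0,0],"spin":0.06},{"offset":[0.00035,0,0],"spin":0.06},{"offset":[0.00035,0,0],"spin":0.06},{"offset":[0,0,0],"spin":0}]';  python3 -c "
from go import *
st()"; python3 -m crank '[{"offset":[0.00035,0,0],"spin":0.06},{"offset":[0.00035,0,0],"spin":0.06},{"offset":[0,0,0],"spin":0}]';  python3 -c "
from go import *
st()"
```

```text
time_s: 17.6
position: [0.478, -0.0979, 0.3479]
tcp_rot: [[-0.001, -0.619, 0.785], [0.0, 0.785, 0.619], [-1.0, 0.001, -0.001]]
force: [0.1, -1.6, -0.9]
opening: 0.28
t 17.6 pos [ 0.478  -0.0979  0.3479] psi 38.24 q6 -62.9 F [ 0.1 -1.6 -0.9] M [-0.32 -0.07 -0.06] op 24.4
world d [0. 0. 0.] tool off [0. 0. 0.] rows>= 0.0
time_s: 17.9
position: [0.4779, -0.0979, 0.3472]
tcp_rot: [[-0.001, -0.521, 0.854], [0.0, 0.854, 0.521], [-1.0, 0.001, -0.001]]
force: [-1.0, -2.1, -0.6]
opening: 0.272
t 17.9 pos [ 0.4779 -0.0979  0.3472] psi 31.38 q6 -56.1 F [-1.  -2.1 -0.6] M [-0.37  0.02  0.02] op 23.7
world d [0. 0. 0.] tool off [0. 0. 0.] rows>= 0.0
```

```bash
python3 -m crank '[{"offset":[0.00035,0,0],"spin":0.06},{"offset":[0.00035,0,0],"spin":0.06},{"offset":[0.00035,0,0],"spin":0.06},{"offset":[0,0,0],"spin":0}]';  python3 -c "
from go import *
st()"; python3 -m crank '[{"offset":[0.00035,0,0],"spin":0.06},{"offset":[0.00035,0,0],"spin":0.06},{"offset":[0.00015,0,0],"spin":0.03},{"offset":[0,0,0],"spin":0}]';  python3 -c "
from go import *
st()
"
python3 - <<'E'
from rig import bot
import cv2,pickle
for n in("scene","top"):
    c=bot.capture(n);pickle.dump(c,open(n+"5.pkl","wb"))
    if n=="scene": cv2.imwrite("pics/s5.png",cv2.resize(c["pixels"][120:260,270:430],None,fx=4.2,fy=4.2,interpolation=cv2.INTER_CUBIC))
E
```

```text
time_s: 18.3
position: [0.4779, -0.0978, 0.3463]
tcp_rot: [[-0.001, -0.36, 0.933], [0.0, 0.933, 0.36], [-1.0, 0.001, -0.001]]
force: [-1.1, -0.8, 0.3]
opening: 0.272
t 18.3 pos [ 0.4779 -0.0978  0.3463] psi 21.08 q6 -45.8 F [-1.1 -0.8  0.3] M [-0.38  0.15 -0.04] op 23.7
world d [0. 0. 0.] tool off [0. 0. 0.] rows>= 0.0
time_s: 18.7
position: [0.4779, -0.0978, 0.3455]
tcp_rot: [[-0.001, -0.216, 0.976], [0.0, 0.976, 0.216], [-1.0, 0.001, -0.001]]
force: [-1.8, -1.0, 2.6]
opening: 0.274
t 18.7 pos [ 0.4779 -0.0978  0.3455] psi 12.45 q6 -37.1 F [-1.8 -1.   2.6] M [-0.23  0.32  0.12] op 23.9
world d [0. 0. 0.] tool off [0. 0. 0.] rows>= 0.0
```

View pics/s5.png

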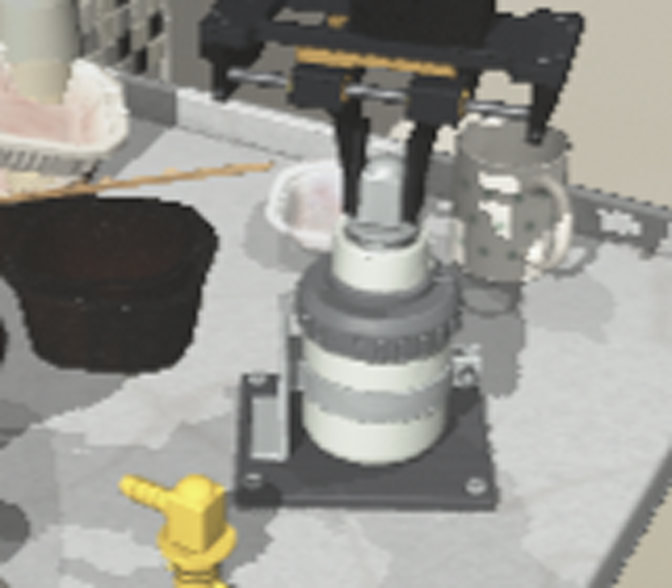

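The fit shows the flange just above the rim (crop 385,235), with about 3.9 mm of squeeze and roughly 15 N on the seat. I release and rise.

```bash
python3 -m crank '[{"offset":[0,0,0],"spin":0},{"offset":[0,0,0],"spin":0},{"offset":[0,0,0],"spin":0},{"offset":[0,0,0],"spin":0},{"offset":[-0.005,0,0],"spin":0},{"offset":[-0.02,0,0],"spin":0},{"offset":[-0.04,0,0],"spin":0},{"offset":[-0.04,0,0],"spin":0},{"offset":[-0.03,0,0],"spin":0},{"offset":[0,0,0],"spin":0}]' 0.055
python3 - <<'E'
from go import *
from fit import *
import pickle
st()
c=bot.capture("scene");cv2.imwrite("pics/s6.png",cv2.resize(c["pixels"][120:260,270:430],None,fx=4.2,fy=4.2,interpolation=cv2.INTER_CUBIC))
P=cloud(c);z=P[...,2];px=c["pixels"].astype(int).sum(-1)
q=P[(np.hypot(P[...,0]-.478,P[...,1]+.096)<.06)&(z>.155)&(z<.205)&(px>200)]
for y0 in(-1.4,0):print(len(q),fit(elb,q,[.477,-.096,y0,.126]))
E
```

```text
time_s: 19.8
position: [0.4792, -0.0981, 0.4854]
tcp_rot: [[0.01, -0.214, 0.977], [-0.004, 0.977, 0.214], [-1.0, -0.007, 0.009]]
force: [-0.1, 0.3, -0.4]
opening: 0.628
t 19.8 pos [ 0.4792 -0.0981  0.4854] psi 12.33 q6 -37.0 F [-0.1  0.3 -0.4] M [ 0.03 -0.21 -0.02] op 54.6
world d [0. 0. 0.] tool off [0. 0. 0.] rows>= 0.0
267 (array([ 0.47761581, -0.09636617, -1.34461098,  0.12301408]), np.float64(0.0007262685360736459))
267 (array([ 0.47807187, -0.09679561,  0.17674093,  0.12668585]), np.float64(0.0009391326675405511))
```

View pics/s6.png

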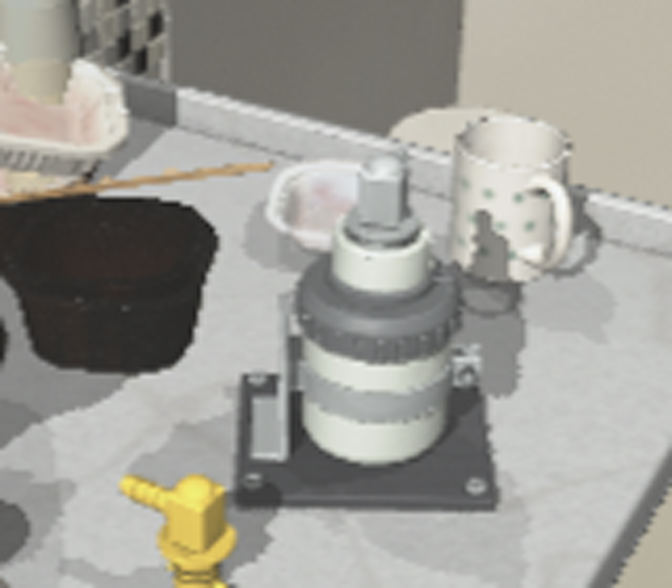

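```bash
python3 -c "
from rig import bot
print(bot.hand_in())"
```

```text
the job is handed in; nothing more can be done
None
```

I fitted the grey elbow to the filter port and handed the job in at about 20 s of the 72 s allowed. No verdict was reported.

- **Finding the thread:** I stood the spigot on the ledge with light pressure of about 6–8 N. Turning clockwise, the pins dropped into the gates 5–10° on.
- **Screwing in:** I lowered the elbow until it just touched the seat. The thread bit after about 70° of free turning, and I turned about 41° more, close to an eighth of a turn. I then released the elbow and raised the gripper clear.

**Last checks**
- The elbow stands upright in the port. Its heading matches where the gripper let go to within about 1°.
- The elbow's foot is about 4 mm below where it first touched the seat. By the stated stiffness that is about 15 N, inside the good range. I estimated this from depth, since the wrist force showed no clear stiffening.
- The scene picture shows the mug, the deli tray and the nearby yellow look-alike in place. The dip cup was outside that crop, but the arm did not go near it.

**Disagreement:** The two cameras differed by about 4–6 mm in y. I aligned the elbow with the port in the scene camera alone, and it seated without any noticeable side force.

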